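# Feel the printer's bays and load the clear one

## Robot

A 7-joint arm with a two-finger parallel gripper is mounted at the origin on the work surface. World frame = base frame: x ahead of the robot, y to its left, z up, the work surface at z = 0. Lengths are in m, angles in rad, forces in N, time in s.
With the tool pointing down it reaches from about 0.425 to 0.95 m from the base axis. Payload 4.7 kg.
Tool frame: the origin (TCP) lies at the very end of the fingers, on their centre line; the grasp point (between the pads) lies 19 mm behind it; z points along the fingers, y is the line along which they close (so a half turn about z gives the same grasp; the last joint's range is limited). The gripper opens to 87 mm and grips with 3 to 60 N. Pads are 19 mm wide; open, the fingers measure 117 mm over their backs; the gripper's body (75 mm by 190 mm) begins 51 mm behind the grasp point.
Start: joints at [1.195, 0.469, -0.049, 1.532, 0.024, 1.141, -0.082], TCP at [0.229, -0.635, 0.223] pointing down, gripper open.
Joint ranges: [-2.59, 2.59], [-0.33, 1.99], [-1.39, 1.29], [0.1, 2.45], [-1.04, 4.18], [0.21, 1.99], [-2.66, 2.66]. Speed limits (rad/s): [2.57, 2.57, 3.14, 3.14, 3.14, 3.14, 3.14].

## Interface

Orientations are given as a rotation vector (axis times angle).
In Python, from plant import ctrl gives the robot as it stands. The module is installed in compiled form; this text tells all that it offers.
- The arm moves only by the tool carry_out, never from a script. Its argument "moves" is a list of rows, each a list of 7 numbers: the shift along the tool's x, y, z in mm, then the turn, a rotation vector about the tool's x, y, z in rad, then the opening, from 0 (shut) to 1 (fully open). A call has 1 to 8 rows; each row shifts and turns the commanded pose from where the row before left it, along the tool's axes as they then stand; what a row does not reach is not made up. A row lasts 1/12 s, in which the tool goes at most 41.7 mm and 7.16 degrees, less where a joint would pass 70% of its speed; a pose out of reach is approached as far as the arm can. A call is refused whole if a number of a shift passes 41.7 or a number of a turn 0.125, either way. A call with a gripper value outside its range is refused whole. The fingers move at their own pace and stop on an object; "newtons" is the grip in N (left out, the last holds). Time passes only in rows, so rows that do not move let the fingers close. It gives the time, the measured TCP pose, the force, the opening and the grip force at its end, in the units of the state.
- ctrl.read_state(): the state, without advancing time (a new reading comes with each control period).
- ctrl.capture(name): name is "scene" or "top" or "wrist"; returns a dict with "frame" (480x640x3 uint8, blue, green, red), "depth" (480x640 float32, m along the optical axis (not along the pixel's ray), 0 where there is no reading), "mtx" (3x3 intrinsics, pixels), "eye" and "rotation" of the camera in the world. Camera axes: x right, y down, z forward; pixel columns grow to the right and rows downward; lengths in m; the calibration is good to about 2 mm. A picture is of the moment at which its call begins.
- ctrl.finish_job(): hands the job in; it is judged then, once.
Trained networks look in the newest picture that a camera, given by its name, has taken for a name from the list of things; names that differ only in an ending like _2 or _b are one class to them, and where a whole thing is asked for, a point or a joint stands for the part that bears it (a point fixed in the world has none). Each returns a list of dicts, best first, with "score" (0 to 1); they miss things now and then, are a little off and sometimes report something else, mostly with a low value. They report only what shows in the picture. A call takes as long as a camera call. They do not tell look-alikes from the thing itself.
- ctrl.cut_out(label, camera): "region" (480x640 bool, what is visible of it) and "extent" ([left, top, right, bottom] in pixels, round what is visible of it).
- ctrl.landmark_of(label, camera): "uv" ([column, row] in pixels: a listed point, or the origin of a listed thing).
The state is a dict: "time_s": time; "qpos": joint angles; "qd": joint speeds; "tau": joint torques, N m; "tcp_pos": TCP position; "orientation": TCP orientation; "ft_force": force on the tool from outside, world axes, zero at the start; "torque": the same for the moment, N m; "grip_width": finger opening in m; "gripper_force": force on a finger pad.
Only numpy, scipy, OpenCV 4.12 (cv2) and the standard library are available. Lean on these libraries where they do the work, as an engineer would, in place of code of your own. Each camera call takes 0.05 s, during which the arm holds its last target. There are 200 camera calls.

## Task

In one of the two open cartridge bays of the desk printer the broken-off foot of an old cartridge is still jammed at the bottom. With the closed, empty fingertips feel down gently inside the bays until you have touched the bare floor of the clear one; then take the new cartridge (blue cap) and lower it upright, fully home, into that clear bay and let go. Leave the spent cartridge (red cap) standing where it is.

Things in the scene. Friction and masses are not known exactly. Their poses are not given: they have to be found in the camera images.
- printer: Compact black office printer, cover off, fixed, 240 (x) x 300 (y) x 130 (z) mm. Origin: centre of its underside, on the desk, z up. In its flat top deck (130 mm up; nothing stands above it) are two equal grey-lined bays, centred at x = 0, y = +60 and -60 mm in its frame. Each: 72 mm along x, 48 mm along y, 24 mm deep, with a 6 mm bevel round the mouth. The closed fingertips fit in.
- deck (a point): Point on the printer's deck, midway between the two bays, axes as the printer's. The bare bay floor (grey, hard, thin brass strip) lies 24 mm below it. In one bay, not known which, a black broken-off cartridge foot, 60 x 36 x 12 mm, is stuck flat on the floor, so there the fingers stop 12 mm below this point.
- new_cartridge_mid (a point): Centre of the new cartridge: upright black block, white band, BLUE cap, 60 (x) x 36 (y) x 90 (z) mm, about 0.08 kg, loose on the desk. Grip it from above across its 36 mm width, at this height or higher. It goes into a bay with its 60 mm side along the printer's x, either way round; fully home this point is 21 mm above the deck.
- spent_cartridge_mid (a point): Centre of the spent cartridge, a bystander: same shape and size but with a RED cap, loose on the desk near the new one. Not to be moved. (A stapler, a tape roll and a mug also stand about.)
Not all that is in view belongs to the job. What is shaped like the part that bears new_cartridge_mid but pink, purple or turquoise is not meant.

How it is judged:
By the outcome, as a careful person would: the job done as asked, in the order asked, and still so for the second after the job is handed in, with the robot touching nothing.
It also fails if it takes over 61 s, if anything falls off the work surface, if the arm or the gripper's body presses on something with over 40 N, if the wrist force passes 120 N, or if a joint passes its speed limit or range.

## Working session

There is one attempt and no reset: what is moved stays moved. The work goes in short steps, Python scripts to look and compute and a tool call to move; the robot and the scene stay as the last step left them, time stands still between calls to the robot, and variables do not carry over. Pictures are saved under pics/ and viewed, at most 10 in all, crops included, and the job is handed in when it is done.

Besides the shell and the picture viewer there is one more tool, called as name(argument=value, ...) on one line, values as JSON. carry_out: Moves the arm, as the interface text tells. Its arguments: {"type":"object","properties":{"moves":{"type":"array"},"newtons":{"type":"number"}},"required":["moves"]}

```bash
mkdir -p pics; cat > h.py <<'E'
import numpy as np, cv2
from scipy.spatial.transform import Rotation as R
from plant import ctrl
def cap(n):
    c=ctrl.capture(n)
    return c
def w(c,u,v,d=None):
    u=np.asarray(u,float);v=np.asarray(v,float)
    if d is None: d=c["depth"][v.astype(int),u.astype(int)]
    K=np.asarray(c["mtx"]);p=np.stack([(u-K[0,2])/K[0,0]*d,(v-K[1,2])/K[1,1]*d,d],-1)
    return p@np.asarray(c["rotation"]).T+np.asarray(c["eye"])
def st():
    s=ctrl.read_state();print({k:np.round(s[k],3).tolist() for k in("time_s","tcp_pos","orientation","ft_force","grip_width","qpos")});return s
def totool(p):  # world point -> shift in tool axes, mm
    s=ctrl.read_state();return 1000*R.from_rotvec(s["orientation"]).inv().apply(np.asarray(p)-s["tcp_pos"])
E
python3 - <<'E'
from h import *
s=st();print(R.from_rotvec(s["orientation"]).as_matrix().round(3))
for n in("top","scene"):
    c=cap(n);cv2.imwrite(f"pics/{n}0.png",c["frame"]);print(n,np.round(c["eye"],3))
    for l in("printer","deck","new_cartridge_mid","spent_cartridge_mid"):
        for r in ctrl.landmark_of(l,n)[:3]: 
            u,v=r["uv"];print(l,"pt",round(r["score"],2),np.round(r["uv"]),w(c,u,v).round(3))
        for r in ctrl.cut_out(l,n)[:4]:
            m=r["region"]&(c["depth"]>0);vv,uu=np.nonzero(m);P=w(c,uu,vv)
            print(l,"cut",round(r["score"],2),np.round(r["extent"]),np.median(P,0).round(3),P[:,2].max().round(3))
E
```

```text
{'time_s': 0.0, 'tcp_pos': [0.229, -0.634, 0.221], 'orientation': [-3.093, -0.542, 0.001], 'ft_force': [1.272, -0.176, 0.308], 'grip_width': 0.087, 'qpos': [1.195, 0.469, -0.049, 1.534, 0.024, 1.141, -0.082]}
[[ 0.94   0.34  -0.001]
 [ 0.34  -0.94   0.002]
 [-0.    -0.002 -1.   ]]
top [ 0.352 -0.092  1.196]
printer pt 0.63 [204. 203.] [0.573 0.13  1.418]Traceback (most recent call last):
  File "<stdin>", line 9, in <module>
  File "h.py", line 11, in w
    return p@np.asarray(c["rotation"]).T+np.asarray(c["eye"])
           ~~~~~~~~~~~~~~~~~~~~~~~~~~~~~^~~~~~~~~~~~~~~~~~~~~
ValueError: operands could not be broadcast together with shapes (24016,) (3,)
```

```bash
sed -i 's/return p@np.*/return R.from_rotvec(c["rotation"]).apply(p)+np.asarray(c["eye"])/' h.py
python3 - <<'E'
from h import *
for n in("top","scene"):
    c=cap(n);cv2.imwrite(f"pics/{n}0.png",c["frame"]);print(n,np.round(c["eye"],3),np.round(c["rotation"],3))
    for l in("printer","deck","new_cartridge_mid","spent_cartridge_mid"):
        for r in ctrl.landmark_of(l,n)[:3]: 
            u,v=r["uv"];print(l,"pt",round(r["score"],2),np.round(r["uv"]),w(c,u,v).round(3))
        for r in ctrl.cut_out(l,n)[:4]:
            m=r["region"]&(c["depth"]>0);vv,uu=np.nonzero(m);P=w(c,uu,vv)
            print(l,"cut",round(r["score"],2),np.round(r["extent"]),np.median(P,0).round(3),P[:,2].max().round(3))
E
```

```text
top [ 0.352 -0.092  1.196] [-2.178  2.136 -0.118]
printer pt 0.67 [204. 204.] [0.532 0.14  0.128]
printer cut 0.97 [108.  94. 280. 265.] [0.571 0.165 0.129] 0.137
deck pt 0.87 [188. 189.] [0.561 0.173 0.128]
deck cut 0.96 [106.  92. 279. 264.] [0.571 0.164 0.129] 0.137
new_cartridge_mid pt 0.9 [456. 301.] [ 0.361 -0.341  0.092]
new_cartridge_mid pt 0.71 [402. 300.] [ 0.361 -0.239  0.09 ]
new_cartridge_mid pt 0.7 [413. 249.] [ 0.459 -0.26   0.091]
new_cartridge_mid cut 0.96 [345. 208. 378. 233.] [ 0.516 -0.159  0.089] 0.097
new_cartridge_mid cut 0.85 [401. 231. 428. 263.] [ 0.465 -0.259  0.089] 0.097
new_cartridge_mid cut 0.68 [438. 283. 478. 319.] [ 0.367 -0.35   0.088] 0.097
new_cartridge_mid cut 0.65 [383. 286. 426. 307.] [ 0.364 -0.241  0.089] 0.096
spent_cartridge_mid pt 0.94 [400. 175.] [ 0.605 -0.234  0.09 ]
spent_cartridge_mid cut 0.88 [386. 154. 415. 196.] [ 0.606 -0.234  0.088] 0.096
scene [ 0.993 -0.302  0.87 ] [-2.162 -1.393  0.472]
printer pt 0.68 [474. 269.] [0.622 0.101 0.131]
printer cut 0.66 [364. 145. 619. 402.] [0.624 0.145 0.128] 0.136
deck pt 0.73 [485. 222.] [0.553 0.166 0.132]
deck pt 0.17 [472. 271.] [0.625 0.096 0.131]
deck cut 0.91 [365. 144. 615. 401.] [0.623 0.145 0.128] 0.136
new_cartridge_mid pt 0.9 [291. 306.] [ 0.54  -0.165  0.083]
new_cartridge_mid pt 0.87 [145. 276.] [ 0.395 -0.357  0.088]
new_cartridge_mid pt 0.83 [216. 303.] [ 0.49  -0.269  0.088]
new_cartridge_mid cut 0.9 [268. 278. 312. 338.] [ 0.537 -0.165  0.073] 0.094
new_cartridge_mid cut 0.84 [121. 246. 173. 311.] [ 0.38  -0.357  0.068] 0.095
new_cartridge_mid cut 0.76 [186. 227. 235. 280.] [ 0.379 -0.247  0.071] 0.094
new_cartridge_mid cut 0.55 [196. 273. 239. 334.] [ 0.49  -0.266  0.084] 0.095
spent_cartridge_mid pt 0.91 [264. 377.] [ 0.636 -0.245  0.089]
spent_cartridge_mid cut 0.6 [253. 345. 283. 407.] [ 0.631 -0.242  0.089] 0.094
```

View pics/top0.png

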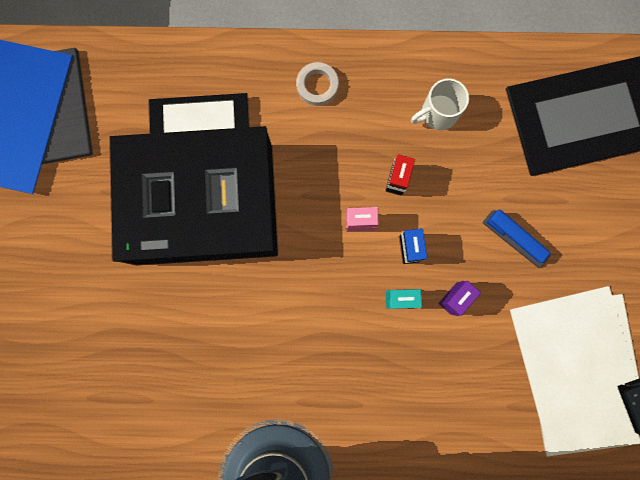

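View pics/scene0.png

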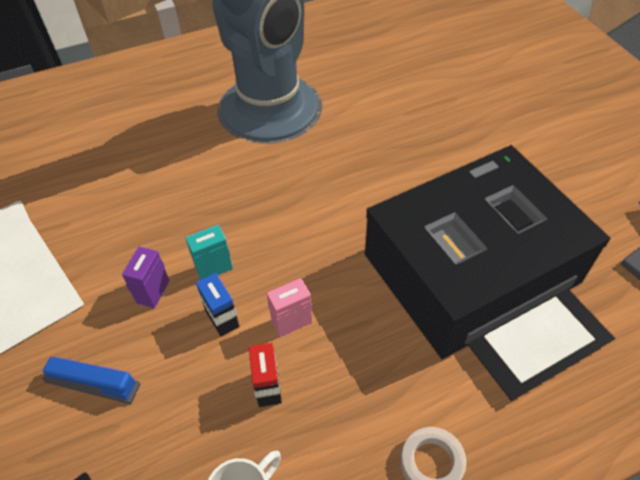

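Candidates in top view: pink (362,217), turquoise (403,299), purple (461,298), blue-capped black block with white band (414,246). Only the blue one matches; red (400,175) is the spent one. The brass strip shows in the right bay (222,190), the left (159,195) looks dark. Confirming and measuring.

```bash
cat > m.py <<'E'
from h import *
def rect(P,lab):
    r=cv2.minAreaRect((P[:,:2]*1000).astype(np.float32));print(lab,"c",np.round(r[0],1),"size",np.round(r[1],1),"ang",round(r[2],1),"z",np.median(P[:,2]).round(4),len(P));return r
E
python3 - <<'E'
from m import *
c=cap("top");f=c["frame"];d=c["depth"]
vv,uu=np.mgrid[:480,:640];P=w(c,uu,vv)
z=P[...,2];hsv=cv2.cvtColor(f,cv2.COLOR_BGR2HSV)
m=np.zeros(d.shape,bool);m[225:268,395:432]=1
b=m&(z>0.075)&(z<.1);rect(P[b],"new top")
m[:]=0;m[150:200,380:420]=1;rect(P[m&(z>.075)&(z<.1)],"spent top")
m[:]=0;m[85:275,95:290]=1;k=m&(z>.122)&(z<.137);rect(P[k],"deck")
for nm,(a,e) in{"L":(140,180),"R":(203,241)}.items():
    m[:]=0;m[165:222,a:e]=1
    rect(P[m&(z<.121)&(d>0)],"bay"+nm)
    m[:]=0;m[185:203,(a+e)//2-6:(a+e)//2+7]=1
    print(nm,"floor z",np.median(P[m][:,2]))
    g=np.zeros(d.shape,bool);g[160:228,a-3:e+3]=1
    rect(P[g&(f.max(2)>60)&(z>.08)],"grey"+nm)
cr=cv2.resize(f[140:325,335:490],None,fx=3,fy=3,interpolation=cv2.INTER_CUBIC)
cv2.imwrite("pics/crop1.png",cr)
cr=cv2.resize(f[150:235,120:260],None,fx=5,fy=5,interpolation=cv2.INTER_CUBIC)
cv2.imwrite("pics/crop2.png",cr)
E
```

```text
Traceback (most recent call last):
  File "h.py", line 11, in w
    return R.from_rotvec(c["rotation"]).apply(p)+np.asarray(c["eye"])
           ~~~~~~~~~~~~~~~~~~~~~~~~~~~~~~~~~~^^^
  File "scipy/spatial/transform/_rotation.pyx", line 2580, in scipy.spatial.transform._rotation.Rotation.apply
ValueError: Expected input of shape (3,) or (P, 3), got (480, 640, 3).
```

```bash
sed -i 's/return R.from_rotvec(c.*/return p@R.from_rotvec(c["rotation"]).as_matrix().T+np.asarray(c["eye"])/' h.py
python3 - <<'E'
from m import *
c=cap("top");f=c["frame"];d=c["depth"]
vv,uu=np.mgrid[:480,:640];P=w(c,uu,vv)
z=P[...,2]
m=np.zeros(d.shape,bool);m[225:268,395:432]=1
b=m&(z>0.075)&(z<.1);rect(P[b],"new top")
m[:]=0;m[150:200,380:420]=1;rect(P[m&(z>.075)&(z<.1)],"spent top")
m[:]=0;m[85:275,95:290]=1;k=m&(z>.122)&(z<.137);rect(P[k],"deck")
for nm,(a,e) in{"L":(140,180),"R":(203,241)}.items():
    m[:]=0;m[165:222,a:e]=1
    rect(P[m&(z<.121)&(d>0)],"bay"+nm)
    m[:]=0;m[185:203,(a+e)//2-6:(a+e)//2+7]=1
    print(nm,"floor z",np.median(P[m][:,2]))
    g=np.zeros(d.shape,bool);g[160:228,a-3:e+3]=1
    rect(P[g&(f.max(2)>60)&(z>.08)],"grey"+nm)
cr=cv2.resize(f[140:325,335:490],None,fx=3,fy=3,interpolation=cv2.INTER_CUBIC)
cv2.imwrite("pics/crop1.png",cr)
cr=cv2.resize(f[150:235,120:260],None,fx=5,fy=5,interpolation=cv2.INTER_CUBIC)
cv2.imwrite("pics/crop2.png",cr)
E
```

```text
new top c [ 468.  -263.6] size [60.1 36.9] ang 9.0 z 0.0899 602
spent top c [ 613.4 -237.2] size [36.  61.3] ang 75.7 z 0.0897 578
deck c [555.1 169.5] size [241.8 302. ] ang 4.7 z 0.1299 17989
bayL c [550.5 230.3] size [72.3 49.6] ang 3.2 z 0.1162 882
L floor z 0.11809421098153383
greyL c [482.8  78.2] size [417.5  99.9] ang 65.9 z 0.1259 463
bayR c [560.1 109.9] size [74.5 49.8] ang 6.8 z 0.1068 924
R floor z 0.10656082966772329
greyR c [463.7  40.2] size [334.3  89.8] ang 34.7 z 0.1078 1151
```

View pics/crop1.png

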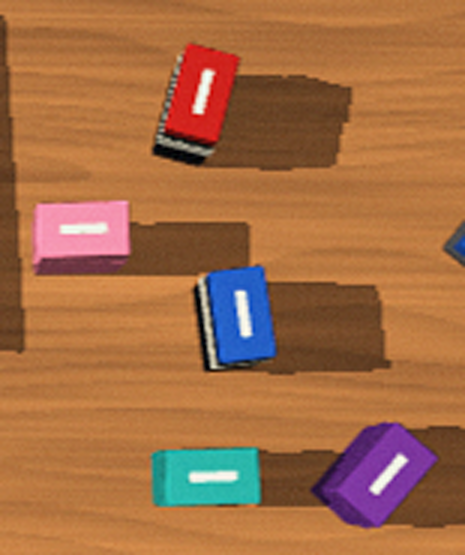

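View pics/crop2.png

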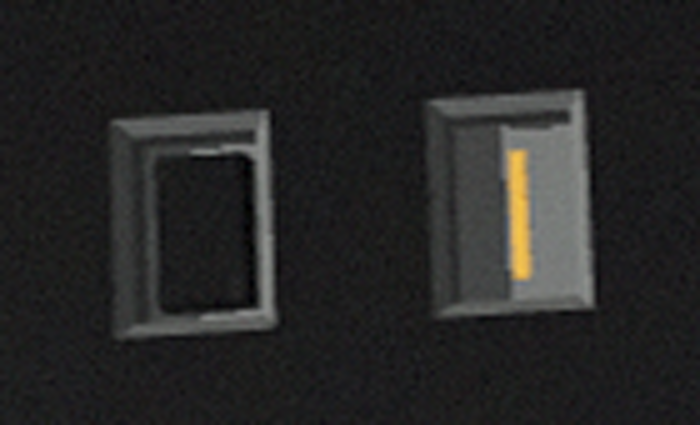

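Confirmed: the blue-capped, white-banded block is at crop (240,315), and no other candidate has the black body and band. The right bay shows grey floor with a brass strip (depth says 24 mm deep), while the left one holds the black foot (12 mm). I still have to feel it. First turn to the printer's yaw (4.6°) and close.

carry_out(moves=[[0,0,0,0,0,0.089,0],[0,0,0,0,0,0.089,0],[0,0,0,0,0,0.089,0],[0,0,0,0,0,0,0],[0,0,0,0,0,0,0]], newtons=10)

```text
time_s: 1.57
tcp_pos: [0.2296, -0.6348, 0.2226]
orientation: [3.139, 0.129, -0.0]
ft_force: [0.5, -0.0, -0.3]
grip_width: 0.0617
gripper_force: 0.0
```

```bash
python3 - <<'E'
from h import *
s=st();print(R.from_rotvec(s["orientation"]).as_matrix().round(4));print(totool([.560,.110,.20]).round(1))
E
```

```text
{'time_s': 1.567, 'tcp_pos': [0.23, -0.635, 0.223], 'orientation': [3.139, 0.129, -0.0], 'ft_force': [0.455, -0.002, -0.344], 'grip_width': 0.062, 'qpos': [1.155, 0.467, 0.009, 1.535, -0.004, 1.139, -0.324]}
[[ 9.966e-01  8.220e-02 -1.000e-04]
 [ 8.220e-02 -9.966e-01 -1.000e-04]
 [-1.000e-04  1.000e-04 -1.000e+00]]
[ 390.5 -715.1   22.5]
```

carry_out(moves=[[16,-30,0,0,0,0,0],[16,-30,0,0,0,0,0],[16,-30,0,0,0,0,0],[16,-30,0,0,0,0,0],[16,-30,0,0,0,0,0],[16,-30,0,0,0,0,0],[16,-30,0,0,0,0,0],[16,-30,0,0,0,0,0]])

```text
time_s: 2.23
tcp_pos: [0.3384, -0.3838, 0.2228]
orientation: [3.138, 0.129, 0.001]
ft_force: [-0.6, -0.2, 0.3]
grip_width: 0.0088
gripper_force: 0.0
```

carry_out(moves=[[16,-30,0,0,0,0,0],[16,-30,0,0,0,0,0],[16,-30,0,0,0,0,0],[16,-30,0,0,0,0,0],[16,-30,0,0,0,0,0],[16,-30,0,0,0,0,0],[16,-30,0,0,0,0,0],[16,-30,0,0,0,0,0]])

```text
time_s: 2.9
tcp_pos: [0.4469, -0.1344, 0.223]
orientation: [3.138, 0.129, 0.002]
ft_force: [1.2, 0.1, -0.3]
grip_width: 0.0004
gripper_force: 0.0
```

carry_out(moves=[[17,-30,0,0,0,0,0],[17,-30,0,0,0,0,0],[17,-30,0,0,0,0,0],[17,-30,0,0,0,0,0],[17,-30,0,0,0,0,0],[16,-30,0,0,0,0,0],[16,-30,0,0,0,0,0],[0,0,0,0,0,0,0]])

```text
time_s: 3.57
tcp_pos: [0.5478, 0.0909, 0.2231]
orientation: [-3.133, -0.144, -0.005]
ft_force: [0.2, 0.9, 0.8]
grip_width: 0.0007
gripper_force: 0.0
```

```bash
python3 - <<'E'
from h import *
s=st();print(totool([.560,.110,.135]).round(1),R.from_rotvec(s["orientation"]).as_matrix()[:,0].round(3))
E
```

```text
{'time_s': 3.567, 'tcp_pos': [0.548, 0.091, 0.223], 'orientation': [-3.133, -0.144, -0.005], 'ft_force': [0.179, 0.9, 0.839], 'grip_width': 0.001, 'qpos': [0.125, 0.307, -0.45, 1.803, 0.146, 1.061, -1.856]}
[ 13.6 -17.4  88.3] [0.996 0.091 0.003]
```

carry_out(moves=[[7,-9,15,0,0,0,0],[6.6,-8.4,20,0,0,0,0],[0,0,20,0,0,0,0],[0,0,15,0,0,0,0],[0,0,10,0,0,0,0],[0,0,0,0,0,0,0],[0,0,0,0,0,0,0]])

```text
time_s: 4.15
tcp_pos: [0.5585, 0.1009, 0.1426]
orientation: [3.139, 0.126, -0.0]
ft_force: [0.5, -0.5, 0.1]
grip_width: 0.0008
gripper_force: 0.0
```

```bash
python3 - <<'E'
from h import *
s=st();print(totool([.560,.110,.106]).round(1),R.from_rotvec(s["orientation"]).as_matrix().round(3))
c=cap("wrist");cv2.imwrite("pics/w1.png",c["frame"])
E
```

```text
{'time_s': 4.15, 'tcp_pos': [0.559, 0.101, 0.143], 'orientation': [3.139, 0.126, -0.0], 'ft_force': [0.543, -0.473, 0.091], 'grip_width': 0.001, 'qpos': [0.078, 0.414, -0.425, 1.858, 0.211, 0.914, -1.936]}
[ 2.2 -8.9 36.6] [[ 0.997  0.08  -0.   ]
 [ 0.08  -0.997 -0.   ]
 [-0.     0.    -1.   ]]
```

View pics/w1.png

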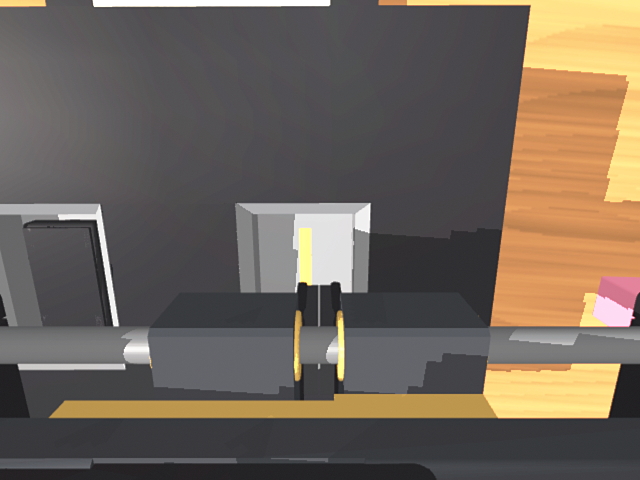

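The wrist view shows the bare bay with its brass strip at (305,255), the fingertips (320,300) slightly right of its centre, and the black foot in the left bay (65,270). Shift 9 mm left and feel down.

carry_out(moves=[[2,-9,0,0,0,0,0],[0,0,0,0,0,0,0],[0,0,9,0,0,0,0],[0,0,9,0,0,0,0],[0,0,7,0,0,0,0],[0,0,5,0,0,0,0],[0,0,2,0,0,0,0],[0,0,0,0,0,0,0]])

```text
time_s: 4.87
tcp_pos: [0.5592, 0.11, 0.1095]
orientation: [3.139, 0.125, -0.003]
ft_force: [-0.1, 0.0, -0.0]
grip_width: 0.0005
gripper_force: 0.0
```

carry_out(moves=[[0,0,1,0,0,0,0],[0,0,0.5,0,0,0,0],[0,0,0,0,0,0,0]])

```text
time_s: 5.12
tcp_pos: [0.5599, 0.1103, 0.1092]
orientation: [3.139, 0.125, 0.001]
ft_force: [-0.3, -0.3, 0.2]
grip_width: 0.0008
gripper_force: 0.0
```

carry_out(moves=[[0,0,1,0,0,0,0],[0,0,0.7,0,0,0,0],[0,0,0,0,0,0,0]])

```text
time_s: 5.37
tcp_pos: [0.5597, 0.1103, 0.1073]
orientation: [3.139, 0.125, -0.0]
ft_force: [0.4, 0.3, -0.5]
grip_width: 0.0007
gripper_force: 0.0
```

carry_out(moves=[[0,0,0.6,0,0,0,0],[0,0,0,0,0,0,0]])

```text
time_s: 5.53
tcp_pos: [0.5597, 0.1102, 0.1067]
orientation: [3.139, 0.125, -0.0]
ft_force: [-0.0, -0.1, 0.3]
grip_width: 0.0011
gripper_force: 0.0
```

carry_out(moves=[[0,0,0.6,0,0,0,0],[0,0,0,0,0,0,0]])

```text
time_s: 5.7
tcp_pos: [0.5598, 0.1103, 0.1064]
orientation: [3.139, 0.125, 0.0]
ft_force: [-1.0, 0.0, 3.3]
grip_width: -0.0
gripper_force: 1.4
```

carry_out(moves=[[0,0,0.6,0,0,0,0],[0,0,0,0,0,0,0]])

```text
time_s: 5.87
tcp_pos: [0.5598, 0.1103, 0.1065]
orientation: [3.139, 0.125, 0.001]
ft_force: [-2.0, -2.0, 6.9]
grip_width: 0.0006
gripper_force: 3.5
```

The fingers touched at z = 0.106, which is 24 mm below the deck with 7 N, so that is the bare floor. Rise and go to the blue cartridge, opening on the way.

carry_out(moves=[[0,0,-20,0,0,0,0],[0,0,-30,0,0,0,0],[0,0,-30,0,0,0,0],[0,0,-25,0,0,0,0],[-8,30,0,0,0,0,1],[-10,35,0,0,0,0,1],[-10,35,0,0,0,0,1],[-10,35,0,0,0,0,1]])

```text
time_s: 6.53
tcp_pos: [0.5321, -0.0286, 0.2107]
orientation: [3.139, 0.127, 0.001]
ft_force: [0.2, -0.6, -0.6]
grip_width: 0.0195
gripper_force: 0.0
```

carry_out(moves=[[-10,35,0,0,0,0,1],[-10,35,0,0,0,0,1],[-10,35,0,0,0,0,1],[-10,35,0,0,0,0,1],[-10,35,0,0,0,0,1],[-10,30,0,0,0,-0.03,1],[-10,20,0,0,0,-0.04,1],[0,0,0,0,0,0,1]])

```text
time_s: 7.2
tcp_pos: [0.4787, -0.2637, 0.2101]
orientation: [3.131, 0.222, -0.003]
ft_force: [0.1, -0.1, 0.1]
grip_width: 0.0723
gripper_force: 0.0
```

```bash
python3 - <<'E'
from m import *
s=st();print(totool([.466,-.262,.051]).round(1),R.from_rotvec(s["orientation"]).as_matrix()[:,0].round(3))
for n in("top","wrist"):
    c=cap(n);cv2.imwrite(f"pics/{n}2.png",c["frame"])
    vv,uu=np.mgrid[:480,:640];P=w(c,uu,vv);z=P[...,2]
    b=c["frame"].astype(int);m=(b[...,0]>b[...,2]+60)&(b[...,0]>b[...,1]+40)&(np.abs(z-.09)<.008)&(np.hypot(P[...,0]-.466,P[...,1]+.262)<.045)
    if m.sum()>50: rect(P[m],n)
    print(n,m.sum())
E
```

```text
{'time_s': 7.2, 'tcp_pos': [0.479, -0.264, 0.21], 'orientation': [3.131, 0.222, -0.003], 'ft_force': [0.095, -0.148, 0.119], 'grip_width': 0.072, 'qpos': [0.66, 0.289, -0.288, 1.843, 0.098, 1.024, -1.097]}
[-12.   -3.8 159.1] [ 0.99   0.141 -0.002]
top c [ 449.7 -263.4] size [22.9 30.3] ang 9.7 z 0.0895 139
top 139
wrist c [ 468.8 -264.8] size [59.9 35.3] ang 8.4 z 0.09 3373
wrist 3373
```

carry_out(moves=[[-10.4,-0.9,0,0,0,-0.007,1],[0,0,25,0,0,0,1],[0,0,30,0,0,0,1],[0,0,25,0,0,0,1],[0,0,0,0,0,0,1],[0,0,0,0,0,0,1]])

```text
time_s: 7.8
tcp_pos: [0.4704, -0.2564, 0.13]
orientation: [-3.13, -0.25, 0.003]
ft_force: [-0.2, -0.1, 0.5]
grip_width: 0.0873
gripper_force: 0.0
```

```bash
python3 - <<'E'
from h import *
s=st();print(totool([.4685,-.2645,.051]).round(1),R.from_rotvec(s["orientation"]).as_matrix().round(3))
E
```

```text
{'time_s': 7.8, 'tcp_pos': [0.47, -0.256, 0.13], 'orientation': [-3.13, -0.25, 0.003], 'ft_force': [-0.2, -0.055, 0.516], 'grip_width': 0.087, 'qpos': [0.649, 0.366, -0.283, 1.946, 0.133, 0.85, -1.116]}
[-3.   7.8 79. ] [[ 0.987  0.159 -0.002]
 [ 0.159 -0.987  0.002]
 [-0.002 -0.002 -1.   ]]
```

carry_out(moves=[[-3,7.8,0,0,0,0,1],[0,0,0,0,0,0,1],[0,0,20,0,0,0,1],[0,0,25,0,0,0,1],[0,0,20,0,0,0,1],[0,0,14,0,0,0,1],[0,0,0,0,0,0,1],[0,0,0,0,0,0,1]])

```text
time_s: 8.47
tcp_pos: [0.4698, -0.2668, 0.0524]
orientation: [3.131, 0.245, 0.001]
ft_force: [0.4, -0.1, 0.6]
grip_width: 0.0874
gripper_force: 0.0
```

carry_out(moves=[[0,0,0,0,0,0,0],[0,0,0,0,0,0,0],[0,0,0,0,0,0,0],[0,0,0,0,0,0,0],[0,0,0,0,0,0,0],[0,0,0,0,0,0,0],[0,0,0,0,0,0,0],[0,0,0,0,0,0,0]], newtons=15)

```text
time_s: 9.13
tcp_pos: [0.4692, -0.2663, 0.0516]
orientation: [3.132, 0.246, 0.0]
ft_force: [0.1, 0.8, 0.5]
grip_width: 0.0415
gripper_force: 0.0
```

carry_out(moves=[[0,0,0,0,0,0,0],[0,0,0,0,0,0,0],[0,0,0,0,0,0,0],[0,0,0,0,0,0,0],[0,0,-10,0,0,0,0],[0,0,-25,0,0,0,0],[0,0,-30,0,0,0,0],[0,0,-30,0,0,0,0]])

```text
time_s: 9.8
tcp_pos: [0.4687, -0.2659, 0.1478]
orientation: [-3.131, -0.246, 0.002]
ft_force: [0.1, -1.0, -1.1]
grip_width: 0.0357
gripper_force: 15.0
```

carry_out(moves=[[0,0,-30,0,0,0,0],[0,0,-25,0,0,0,0],[0,0,-20,0,0,0,0],[0,0,0,0,0,0.035,0],[0,0,0,0,0,0.035,0],[0,0,0,0,0,0,0]])

```text
time_s: 10.3
tcp_pos: [0.4692, -0.2663, 0.2227]
orientation: [3.138, 0.135, 0.002]
ft_force: [-0.4, 0.4, -0.3]
grip_width: 0.0361
gripper_force: 15.0
```

```bash
python3 - <<'E'
from h import *
s=st();print(totool([.560,.110,.220]).round(1),R.from_rotvec(s["orientation"]).as_matrix().round(3))
E
```

```text
{'time_s': 10.3, 'tcp_pos': [0.469, -0.266, 0.223], 'orientation': [3.138, 0.135, 0.002], 'ft_force': [-0.354, 0.375, -0.306], 'grip_width': 0.036, 'qpos': [0.674, 0.264, -0.284, 1.844, 0.085, 1.044, -1.129]}
[ 122.9 -367.1    2.5] [[ 0.996  0.086  0.001]
 [ 0.086 -0.996 -0.001]
 [ 0.001  0.001 -1.   ]]
```

carry_out(moves=[[5,-15,0,0,0,0,0],[10,-30,0,0,0,0,0],[10,-30,0,0,0,0,0],[10,-30,0,0,0,0,0],[10,-30,0,0,0,0,0],[10,-30,0,0,0,0,0],[10,-30,0,0,0,0,0],[10,-30,0,0,0,0,0]])

```text
time_s: 10.97
tcp_pos: [0.5243, -0.0341, 0.2217]
orientation: [3.138, 0.138, -0.0]
ft_force: [0.5, -0.1, -0.6]
grip_width: 0.0355
gripper_force: 15.0
```

carry_out(moves=[[10,-30,0,0,0,0,0],[10,-30,0,0,0,0,0],[10,-30,0,0,0,0,0],[8,-25,0,0,0,0,0],[7,-18,0,0,0,0,0],[3,-9,0,0,0,0,0],[0,0,0,0,0,0,0],[0,0,0,0,0,0,0]])

```text
time_s: 11.63
tcp_pos: [0.5597, 0.1092, 0.2213]
orientation: [3.138, 0.137, -0.001]
ft_force: [-0.1, -0.0, -1.0]
grip_width: 0.0362
gripper_force: 15.0
```

```bash
python3 - <<'E'
from m import *
s=st();print(totool([.560,.110,.157]).round(1),R.from_rotvec(s["orientation"]).as_matrix().round(3))
for n in("top","scene"):
    c=cap(n);cv2.imwrite(f"pics/{n}3.png",c["frame"])
c=cap("wrist");cv2.imwrite("pics/w3.png",c["frame"])
vv,uu=np.mgrid[:480,:640];P=w(c,uu,vv);z=P[...,2]
b=c["frame"].astype(int);m=(b[...,0]>b[...,2]+60)&(b[...,0]>b[...,1]+40)&(z>.2)
print(m.sum())
if m.sum()>50: rect(P[m],"cap")
E
```

```text
{'time_s': 11.633, 'tcp_pos': [0.56, 0.109, 0.221], 'orientation': [3.138, 0.137, -0.001], 'ft_force': [-0.098, -0.02, -0.982], 'grip_width': 0.036, 'qpos': [0.103, 0.339, -0.469, 1.768, 0.173, 1.076, -1.909]}
[ 0.5 -0.9 64.3] [[ 0.996  0.087 -0.001]
 [ 0.087 -0.996 -0.001]
 [-0.001  0.001 -1.   ]]
9718
cap c [587.1 107.8] size [95.1 40.8] ang 4.8 z 0.2599 9718
```

View pics/w3.png

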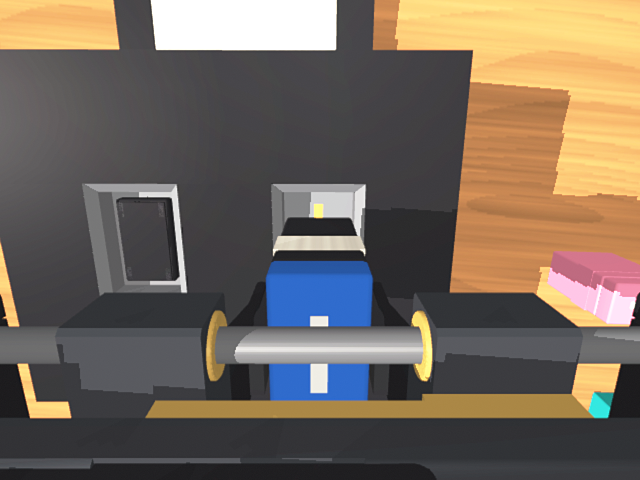

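The wrist view shows the blue cartridge gripped upright at (318,330), above the bare bay (brass strip just visible at 318,210). It is aligned; lower it.

carry_out(moves=[[0.5,-0.9,10,0,0,0,0],[0,0,15,0,0,0,0],[0,0,12,0,0,0,0],[0,0,10,0,0,0,0],[0,0,7,0,0,0,0],[0,0,5,0,0,0,0],[0,0,2,0,0,0,0],[0,0,0,0,0,0,0]])

```text
time_s: 12.45
tcp_pos: [0.5603, 0.111, 0.1602]
orientation: [3.139, 0.136, -0.001]
ft_force: [-0.1, 0.4, -0.4]
grip_width: 0.0356
gripper_force: 15.0
```

carry_out(moves=[[0,0,1,0,0,0,0],[0,0,0.5,0,0,0,0],[0,0,0,0,0,0,0]])

```text
time_s: 12.7
tcp_pos: [0.5606, 0.1111, 0.1594]
orientation: [-3.139, -0.136, -0.001]
ft_force: [-0.4, 0.3, -0.3]
grip_width: 0.0358
gripper_force: 15.0
```

carry_out(moves=[[0,0,0.8,0,0,0,0],[0,0,0,0,0,0,0]])

```text
time_s: 12.87
tcp_pos: [0.5604, 0.111, 0.1584]
orientation: [3.139, 0.136, 0.001]
ft_force: [-0.5, -0.4, -0.1]
grip_width: 0.036
gripper_force: 15.0
```

carry_out(moves=[[0,0,0.7,0,0,0,0],[0,0,0,0,0,0,0]])

```text
time_s: 13.03
tcp_pos: [0.5604, 0.1109, 0.1576]
orientation: [3.139, 0.136, 0.0]
ft_force: [-0.3, -0.5, 0.1]
grip_width: 0.0361
gripper_force: 15.0
```

carry_out(moves=[[0,0,0.5,0,0,0,0],[0,0,0,0,0,0,0]])

```text
time_s: 13.2
tcp_pos: [0.5605, 0.111, 0.1575]
orientation: [3.138, 0.136, 0.001]
ft_force: [-0.9, -0.4, 3.0]
grip_width: 0.0361
gripper_force: 15.0
```

Contact at the floor. Release and rise.

carry_out(moves=[[0,0,0,0,0,0,0.8],[0,0,0,0,0,0,0.8],[0,0,0,0,0,0,0.8],[0,0,0,0,0,0,0.8],[0,0,0,0,0,0,0.8],[0,0,0,0,0,0,0.8],[0,0,0,0,0,0,0.8],[0,0,0,0,0,0,0.8]])

```text
time_s: 13.87
tcp_pos: [0.5604, 0.111, 0.157]
orientation: [3.139, 0.136, -0.0]
ft_force: [-0.0, 0.9, 0.4]
grip_width: 0.0688
gripper_force: 0.0
```

carry_out(moves=[[0,0,-15,0,0,0,0.8],[0,0,-25,0,0,0,0.8],[0,0,-30,0,0,0,0.8],[0,0,-30,0,0,0,0.8],[0,30,0,0,0,0,0.8],[0,35,0,0,0,0,0.8],[0,35,0,0,0,0,0.8],[0,35,0,0,0,0,0.8]])

```text
time_s: 14.53
tcp_pos: [0.572, -0.0248, 0.2574]
orientation: [3.138, 0.138, 0.001]
ft_force: [0.4, -0.3, -0.4]
grip_width: 0.0692
gripper_force: 0.0
```

carry_out(moves=[[0,35,0,0,0,0,0.8],[0,35,0,0,0,0,0.8],[0,20,0,0,0,0,0.8],[0,0,0,0,0,0,0.8],[0,0,0,0,0,0,0.8]])

```text
time_s: 14.95
tcp_pos: [0.5797, -0.1147, 0.2568]
orientation: [-3.139, -0.131, 0.001]
ft_force: [-0.2, 0.8, -1.0]
grip_width: 0.0696
gripper_force: 0.0
```

```bash
python3 - <<'E'
from m import *
st()
c=cap("scene");cv2.imwrite("pics/scene4.png",c["frame"])
vv,uu=np.mgrid[:480,:640]
for n in("top","scene"):
    c=cap(n);P=w(c,uu,vv);z=P[...,2]
    m=(np.abs(z-.196)<.012)&(np.hypot(P[...,0]-.56,P[...,1]-.11)<.05)
    if m.sum()>30:rect(P[m],n+" cap")
    m=(np.abs(z-.09)<.008)&(np.hypot(P[...,0]-.613,P[...,1]+.237)<.05)
    if m.sum()>30:rect(P[m],n+" spent")
E
```

```text
{'time_s': 14.95, 'tcp_pos': [0.58, -0.115, 0.257], 'orientation': [-3.139, -0.131, 0.001], 'ft_force': [-0.229, 0.753, -1.05], 'grip_width': 0.07, 'qpos': [0.416, 0.33, -0.376, 1.681, 0.13, 1.155, -1.482]}
top cap c [559.7 111.6] size [61.  36.1] ang 4.8 z 0.1957 713
top spent c [ 613.1 -237.4] size [36.1 59.6] ang 75.4 z 0.0896 336
scene cap c [559.6 109.1] size [62.3 38.2] ang 3.4 z 0.1958 978
scene spent c [ 613.6 -239.7] size [36.  61.7] ang 75.7 z 0.09 1005
```

View pics/scene4.png

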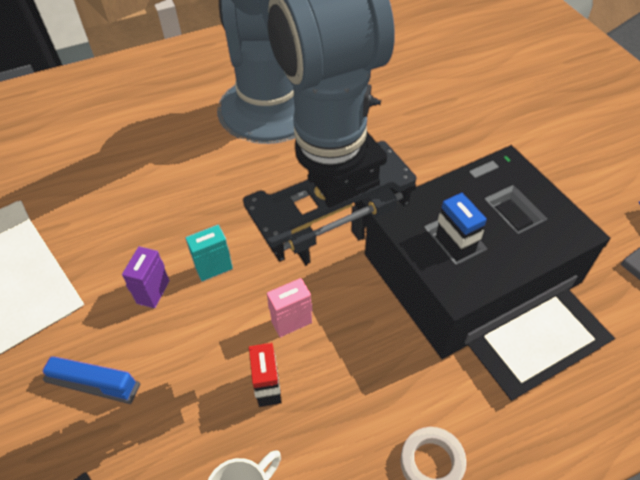

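The blue cartridge stands upright in the clear bay (462,222), its top at z = 0.196 as expected when fully home. The red one (265,375) has not moved, and the gripper is clear of everything.

```bash
python3 -c "
from plant import ctrl
print(ctrl.finish_job())"
```

```text
the job is handed in; nothing more can be done
None
```

The job is handed in: I felt the bare floor of the clear bay, then set the blue-capped cartridge upright and fully home in it and let go; the red one was not moved. It took about 15 s of the 61 s limit, and the judge's verdict was not shown.

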